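# Weigh the salt shaker on the beam scale

### The arm

A 6-joint arm with a two-finger parallel gripper is mounted at the origin on a cart in front of the work surface, level with it; the furniture and walls round the work are solid. World frame = base frame: x ahead of the robot, y to its left, z up, the work surface at z = 0. Lengths are in m, angles in rad, forces in N, time in s.
With the tool pointing down it reaches from about 0.375 to 0.975 m from the base axis. Payload 3.8 kg.
Tool frame: the origin (TCP) lies at the very end of the fingers, on their centre line; the grasp point (between the pads) lies bot.grip_point_offset behind it (bot.grip_point_offset is the distance from the TCP to the grasp point, in m); z points along the fingers, y is the line along which they close (so a half turn about z gives the same grasp; the last joint's range is limited). The gripper opens to 85 mm and grips with 20 to 120 N. Pads are 22 mm wide; open, the fingers measure 114 mm over their backs; the gripper's body (76 mm by 85 mm) begins 54 mm behind the grasp point. The pads swing forward as they close: fully open they stand 13 mm farther back than shut.
Start: joints at [-1.152, 0.264, 1.604, -0, 1.274, -0.037], TCP at [0.297, -0.606, 0.231] pointing down, gripper open.
Joint ranges: [-2.63, 2.63], [-0.94, 2.18], [0.31, 2.57], [-1.31, 4.45], [0, 2.66], [-2.55, 2.55]. Speed limits (rad/s): [2.57, 2.57, 3.14, 3.14, 3.14, 3.14].

### API

Orientations are given as a rotation vector (axis times angle).
In Python, from workcell import bot, vision gives the robot as it stands.
- The arm moves only by the tool play_rows, never from a script. Its argument "rows" is a list of rows, each an object of numbers: "dx", "dy", "dz": the shift along the tool's x, y, z as a fraction of full scale; "roll": the turn about the tool's z as a fraction of full scale; "fingers": the closure, from 0 (fully open) to 1 (shut). In form: [{"dx": .., "dy": .., "dz": .., "roll": .., "fingers": ..}, ...]. A call has 1 to 20 rows; each row shifts and turns the commanded pose from where the row before left it, along the tool's axes as they then stand; what a row does not reach is not made up. Full scale, the value 1, is 0.04 m for a shift and 4 degrees for a turn. A row lasts 1/12 s, in which the tool goes at most 41.7 mm and 7.16 degrees, less where a joint would pass 70% of its speed; a pose out of reach is approached as far as the arm can. A call with a number of a shift or a turn outside -1 to 1 is refused whole. A call with a gripper value outside its range is refused whole. The fingers move at their own pace and stop on an object; "grip_force" is the grip in N (left out, the last holds). Time passes only in rows, so rows that do not move let the fingers close. It gives the time, the measured TCP pose, the force and the opening at its end, in the units of the state.
- bot.read_state(): the state, without advancing time (a new reading comes with each control period).
- vision.read_camera(name): name is "side" or "top" or "wrist"; returns a dict with "pixels" (400x640x3 uint8, red, green, blue), "depth" (400x640 float32, m along the optical axis (not along the pixel's ray), 0 where there is no reading), "fx", "fy", "cx", "cy" (pixels), "R" (3x3) and "t" (3): a world point X has camera coordinates R X + t. Camera axes: x right, y down, z forward; pixel columns grow to the right and rows downward; lengths in m; the calibration is good to about 2 mm. A picture is of the moment at which its call begins.
- bot.finish_job(): hands the job in, once; it reports no verdict.
The state is a dict: "time": time; "q": joint angles; "joint_vel": joint speeds; "joint_torque": joint torques, N m; "tool_pos": TCP position; "tcp_rot": TCP orientation; "wrist_force": force on the tool from outside, world axes, zero at the start; "torque": the same for the moment, N m; "width": opening from 0.0 (shut) to 1.0 (fully open).
Only numpy, scipy, OpenCV 4.12 (cv2) and the standard library are available. Lean on these libraries where they do the work, as an engineer would, in place of code of your own. Each camera call takes 0.05 s, during which the arm holds its last target. There are 200 camera calls.

### The job

Find out how much salt is left: stand the small salt shaker upright on the round pan of the beam scale and let go, so that the pan sinks under it. Then nudge the sliding weight along the notched beam with light pushes of a fingertip, never pinching it or forcing it (the pivot is delicate), until the pointer at the end of the beam comes to rest level with the black index pin, with nothing touching the scale. Do not knock over or shift the food and the mug standing about.

Things in the scene. Friction and masses are not known exactly. Their poses are not given: they have to be found in the camera images.
- scale: fixed frame of the beam scale: white foot 85 x 445 x 14 mm on the worktop, a steel fork holding the pivot (38 mm in x, 20 mm along y, 117 mm high) and a gate post 119 mm high at the pointer's end. Origin on the worktop right under the pivot; y runs along the beam from pivot to pointer (pan on the -y side), z up. Its place and yaw (up to 0.15 rad) vary
- beam: steel beam. Origin on the pivot, 105 mm above the worktop; y towards the pointer, x the hinge axis. Tilts at most 0.09 rad each way (positive: pointer up, pan down). Notched bar 10 mm wide, notch tops 32 mm below the pivot line, notches every 10 mm from 75 to 215 mm. Off its stops it tilts about 0.029 rad (pointer 7.5 mm) per notch; weight outwards = pointer down. Swings some 1.5 s when let go
- pan: the round steel pan, 112 mm across, carried 120 mm from the pivot on the beam's short (-y) end; a linkage keeps it level. Origin on its hinge, 24 mm below the pan's floor; the rim stands 6 mm above the floor. It sinks or rises up to 11 mm with the beam and yields when loaded. Keep every push on scale, weight or pan under 15 N
- pan_floor (a point): centre of the pan's floor, upper surface (99 mm above the worktop when the beam is level)
- poise: sliding weight, captive on the beam: dark steel roller, 32 mm in diameter, 40 mm long across the beam, on two cheeks astride the bar. Origin at the roller's centre, y along the beam. A sprung click holds it in each notch (3 to 4 N to pass). Starts in the first 4 notches; balance lies 30 to 115 mm farther out. Push its side at centre height. A touching finger holds the beam: back off to read
- pointer (a point): tip of the beam's pointer, 260 mm from the pivot and 40 mm below the pivot line
- index (a point): tip of the black index pin (6 mm thick) on the gate post that the pointer must stand level with; 65 mm above the worktop, the pointer travels about 23 mm above and below it
- shaker: the salt shaker: clear glass with a grey-white round top, 44 mm in diameter up to 74 mm, then a 34 mm domed cap, 90 mm high in all, standing upright; nothing else of its kind stands about. 0.075 to 0.145 kg, unknown. Origin at the centre of its underside, z up. It stands alone to the right of the pan
- garlic: bulb of garlic, 56 mm, loose bystander behind the shaker. Origin at its underside
- lemon: lemon, 77 x 51 x 52 mm, loose bystander behind the scale. Origin at its underside
- onion: onion, 82 mm, 94 mm high, loose bystander behind the pan. Origin at its underside
- mug: white mug, 78 mm in diameter, 97 mm high, loose bystander behind the pointer. Origin at its underside
Not all that is in view belongs to the job. What is shaped like the shaker but blue or green is not meant.

How it is judged:
On the way:
1. the shaker stands upright on the pan, let go, and has sunk it (pointer more than 12 mm above the index) (contact force between shaker and pan above 0.3 N and contact force between the fingers and shaker below 0.05 N and angle between shaker's own z axis and vertical below 0.15 rad and horizontal distance between shaker and pan_floor below 0.04 m and z of pointer in the frame of index above 0.012 m), for 0.2 s.
At the end, for the whole second after the job is handed in: The shaker stands upright (within 0.15 rad) on the pan, within 40 mm of its centre, and carries its weight on it; the pointer is at rest within 6 mm above or below the index pin's height; the robot touches nothing (contact force between shaker and pan above 0.3 N and angle between shaker's own z axis and vertical below 0.15 rad and horizontal distance between shaker and pan_floor below 0.04 m and z of pointer in the frame of index between -0.006 and 0.006 m and angular speed of beam below 0.05 rad/s and contact force between each of the arm, the fingers and beam below 0.05 N).
It fails at once if the robot presses on the beam, sliding weight or pan with more than 15 N (pinching or forcing) (contact force between any of the fingers, the arm and beam above 15 N).
It fails at once if the shaker is pressed or dropped on the pan with more than 15 N (contact force between shaker and pan above 15 N).
It fails at once if the shaker is tipped over (more than 0.8 rad) (angle between shaker's own z axis and vertical above 0.8 rad).
It fails at once if garlic, lemon, onion or mug is shifted by more than 30 mm (distance of any of garlic, lemon, onion, mug from where it was at the start of the episode above 0.03 m).
It also fails if it takes over 67 s, if anything falls off the work surface, if the arm or the gripper's body presses on something with over 40 N, if the wrist force passes 120 N, or if a joint passes its speed limit or range.

## Working session

There is one attempt and no reset: what is moved stays moved. The work goes in short steps, Python scripts to look and compute and a tool call to move; the robot and the scene stay as the last step left them, time stands still between calls to the robot, and variables do not carry over. Pictures are saved under pics/ and viewed, on a budget of 10 in all, crops included, one or two more only if the job needs it, and the job is handed in when it is done.

Besides the shell and the picture viewer there is one more tool, called after "Emit:" by a JSON object that holds its "name" and its "arguments", one argument or row to a line. play_rows: Moves the arm, as the interface text tells. Its arguments: {"type":"object","properties":{"rows":{"type":"array","items":{"type":"object","properties":{"dx":{"type":"number","minimum":-1,"maximum":1},"dy":{"type":"number","minimum":-1,"maximum":1},"dz":{"type":"number","minimum":-1,"maximum":1},"roll":{"type":"number","minimum":-1,"maximum":1},"fingers":{"type":"number"}}}},"grip_force":{"type":"number"}},"required":["rows"]}

```bash
mkdir -p pics; ls; cat > h.py <<'E'
import numpy as np, cv2
from workcell import bot, vision
def cam(n):
    c=vision.read_camera(n); c['R']=np.array(c['R']); c['t']=np.array(c['t']); return c
def save(c,f): cv2.imwrite('pics/'+f,c['pixels'][:,:,::-1])
def cloud(c):
    d=c['depth']; v,u=np.indices(d.shape)
    P=np.stack([(u-c['cx'])/c['fx']*d,(v-c['cy'])/c['fy']*d,d],-1)
    W=(P-c['t'])@c['R']; W[d==0]=np.nan; return W
def proj(c,X):
    p=np.atleast_2d(X)@c['R'].T+c['t']; return np.stack([c['fx']*p[:,0]/p[:,2]+c['cx'],c['fy']*p[:,1]/p[:,2]+c['cy']],1)
E
python3 - <<'E'
from h import *
print(bot.read_state(),bot.grip_point_offset)
for n in('top','side'):
    c=cam(n); save(c,n+'0.png'); np.savez('/tmp/%s0.npz'%n,**c); print(n,c['R'],-c['R'].T@c['t'],c['fx'])
E
```

```text
pics
{'time': 0.0, 'q': array([-1.15187471e+00,  2.64755841e-01,  1.60539148e+00, -1.98175456e-06,
        1.27369091e+00, -3.68950776e-02]), 'joint_vel': array([-0.0014896 ,  0.00087799,  0.00062141, -0.00063951, -0.0001556 ,
       -0.00108299]), 'joint_torque': array([-5.40603232e-04, -5.15105796e+01, -3.67314899e+01, -4.11453058e-06,
        1.28139148e-02,  6.92000441e-06]), 'tool_pos': array([ 0.29683294, -0.60540978,  0.22995077]), 'tcp_rot': array([-3.05820692e+00, -7.09315684e-01,  6.72128244e-04]), 'wrist_force': array([0.46712338, 0.02153039, 0.30683109]), 'torque': array([-0.01047602, -0.02975361,  0.0234898 ]), 'width': 1.0024108518758648} 0.0187
top [[-0.00866677 -0.99988565 -0.01239263]
 [-0.99395085  0.00997089 -0.10937229]
 [ 0.10948335  0.01136976 -0.9939236 ]] [ 0.36600078 -0.11116288  1.53894035] 455.18624066074017
side [[ 0.82248853 -0.56871908  0.00843966]
 [-0.20505064 -0.31032182 -0.92825352]
 [ 0.5305345   0.76174732 -0.37185235]] [-0.06161803 -0.95575466  0.48972865] 393.1010186733418
```

View pics/top0.png

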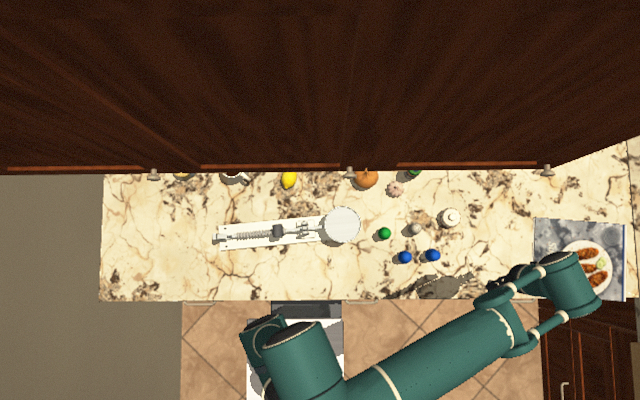

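View pics/side0.png

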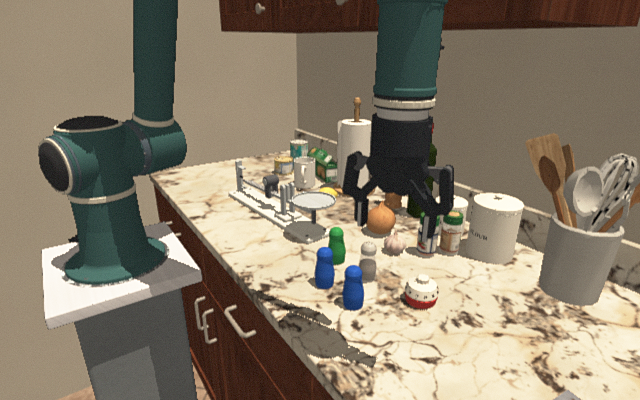

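The top view shows the pan at (341,225), the poise at (277,231), the pointer end at (217,236) and the clear shaker at (416,229). Blue shakers are at (404,257) and (433,255), and a green one is at (384,234). Next I'll turn these into positions.

```bash
python3 - <<'E'
from h import *
c=dict(np.load('/tmp/top0.npz')); s=dict(np.load('/tmp/side0.npz')); W=cloud(c); S=cloud(s)
def blob(u0,v0,r,zl,zh):
    w=W[v0-r:v0+r+1,u0-r:u0+r+1].reshape(-1,3); return w[(w[:,2]>zl)&(w[:,2]<zh)]
for n,a in dict(shaker=(416,229,11,.04,.12),green=(384,234,11,.04,.12),blue1=(404,257,11,.04,.12),blue2=(433,255,11,.04,.12),bowl=(450,217,14,.03,.15),garlic=(395,189,11,.02,.1),onion=(367,178,14,.03,.12),pan=(341,225,24,.06,.13),poise=(277,231,9,.06,.13),lemon=(289,180,14,.02,.1),mug=(233,178,16,.03,.15)).items():
    p=blob(*a)
    if len(p): print(n,len(p),'mid',((p.max(0)+p.min(0))/2).round(4),'ext',np.ptp(p,0).round(3),'med',np.median(p,0).round(4))
# foot
p=W[205:260,205:330].reshape(-1,3); f=p[(p[:,2]>.009)&(p[:,2]<.02)].astype(np.float32)
print('foot',cv2.minAreaRect(f[:,:2]),len(f))
# side shaker
w=S[238:285,355:383].reshape(-1,3);w=w[(w[:,2]>.02)&(w[:,2]<.1)]
for z in(.03,.05,.07,.085):
    q=w[abs(w[:,2]-z)<.01]; print(z,len(q),np.median(q,0).round(4),np.ptp(q,0).round(3))
a=cv2.resize(c['pixels'][200:270,200:450],None,fx=3.2,fy=3.2,interpolation=2); b=cv2.resize(s['pixels'][150:310,220:420],None,fx=2.3,fy=2.3,interpolation=2)
im=np.zeros((224+368,800,3),np.uint8); im[:224,:800]=a; im[224:,:460]=b; cv2.imwrite('pics/z0.png',im[:,:,::-1])
E
```

```text
shaker 131 mid [ 0.444  -0.3924  0.0663] ext [0.038 0.036 0.052] med [ 0.4427 -0.39    0.0807]
green 120 mid [ 0.4311 -0.2963  0.0667] ext [0.036 0.035 0.051] med [ 0.4302 -0.2935  0.0815]
blue1 128 mid [ 0.3542 -0.3588  0.0678] ext [0.039 0.034 0.055] med [ 0.3529 -0.3568  0.0811]
blue2 134 mid [ 0.3583 -0.4502  0.0669] ext [0.036 0.034 0.054] med [ 0.3584 -0.4468  0.0807]
bowl 296 mid [ 0.4825 -0.5176  0.047 ] ext [0.063 0.064 0.034] med [ 0.4808 -0.5139  0.0422]
garlic 196 mid [ 0.5804 -0.3416  0.0378] ext [0.055 0.055 0.035] med [ 0.5785 -0.3387  0.0361]
onion 344 mid [ 0.6118 -0.2406  0.0613] ext [0.06 0.08 0.06] med [ 0.6095 -0.2383  0.0631]
pan 1076 mid [ 0.4585 -0.1454  0.087 ] ext [0.111 0.137 0.052] med [ 0.4568 -0.157   0.1024]
poise 177 mid [0.4409 0.0526 0.0919] ext [0.042 0.059 0.064] med [0.4389 0.0467 0.1114]
lemon 201 mid [0.6126 0.0165 0.0384] ext [0.051 0.048 0.037] med [0.6139 0.0168 0.0439]
mug 150 mid [0.6234 0.1854 0.0656] ext [0.033 0.084 0.07 ] med [0.6202 0.1871 0.0704]Traceback (most recent call last):
  File "<stdin>", line 10, in <module>
cv2.error: OpenCV(4.12.0) /io/opencv/modules/imgproc/src/convhull.cpp:143: error: (-215:Assertion failed) total >= 0 && (depth == CV_32F || depth == CV_32S) in function 'convexHull'
```

```bash
python3 - <<'E'
from h import *
c=dict(np.load('/tmp/top0.npz')); s=dict(np.load('/tmp/side0.npz')); W=cloud(c); S=cloud(s)
p=W[205:260,205:330].reshape(-1,3); f=p[(p[:,2]>.008)&(p[:,2]<.02)]
f2=np.ascontiguousarray(f[:,:2]*1000,dtype=np.float32); print('foot',cv2.minAreaRect(f2),len(f))
p=W[200:252,315:365].reshape(-1,3); p=p[(p[:,2]>.09)&(p[:,2]<.12)]
p=p[np.hypot(p[:,0]-.4585,p[:,1]+.16)<.065]
print('pan',cv2.minEnclosingCircle(np.ascontiguousarray(p[:,:2]*1000,dtype=np.float32)),np.median(p,0),p.mean(0))
p=W[220:245,262:295].reshape(-1,3); p=p[p[:,2]>.098]; print('poise',p.mean(0),p.min(0),p.max(0),len(p))
p=W[205:260,200:262].reshape(-1,3); p=p[p[:,2]>.1]; print('gate',p.mean(0),p.min(0),p.max(0),len(p))
p=W[205:260,295:322].reshape(-1,3); p=p[p[:,2]>.105]; print('fork',p.mean(0),p.min(0),p.max(0),len(p))
w=S[238:285,355:383].reshape(-1,3);w=w[(w[:,2]>.02)&(w[:,2]<.1)]
for z in(.03,.05,.07,.085):
    q=w[abs(w[:,2]-z)<.01]; print(z,len(q),np.median(q,0).round(4),np.ptp(q,0).round(3))
a=cv2.resize(c['pixels'][200:270,200:450],None,fx=3.2,fy=3.2,interpolation=2); b=cv2.resize(s['pixels'][150:310,220:420],None,fx=2.3,fy=2.3,interpolation=2)
im=np.zeros((224+368,800,3),np.uint8); im[:224,:800]=a; im[224:,:460]=b; cv2.imwrite('pics/z0.png',im[:,:,::-1])
E
```

```text
foot ((439.6872253417969, 89.87544250488281), (164.90692138671875, 408.1195983886719), 3.2934200763702393) 1773
pan ((459.0289306640625, -158.53744506835938), 58.11109924316406) [ 0.4590264  -0.15919902  0.10248102] [ 0.45842416 -0.15851301  0.10277739]
poise [0.43966015 0.04583416 0.11349489] [0.42006391 0.02994708 0.1003725 ] [0.46176763 0.06123093 0.12387036] 132
gate [0.42331751 0.23378098 0.1093803 ] [0.41255037 0.21002127 0.10008829] [0.43198937 0.25144016 0.12398464] 65
fork [ 0.44730724 -0.03835404  0.11252958] [ 0.42599026 -0.04944159  0.10518288] [ 0.46659062 -0.02777819  0.12199041] 60
0.03 134 [ 0.4292 -0.4159  0.0317] [0.037 0.035 0.02 ]
0.05 176 [ 0.4294 -0.4127  0.0499] [0.103 0.086 0.02 ]
0.07 198 [ 0.4273 -0.4135  0.0706] [0.107 0.088 0.02 ]
0.085 208 [ 0.4309 -0.4101  0.083 ] [0.106 0.09  0.015]
```

View pics/z0.png

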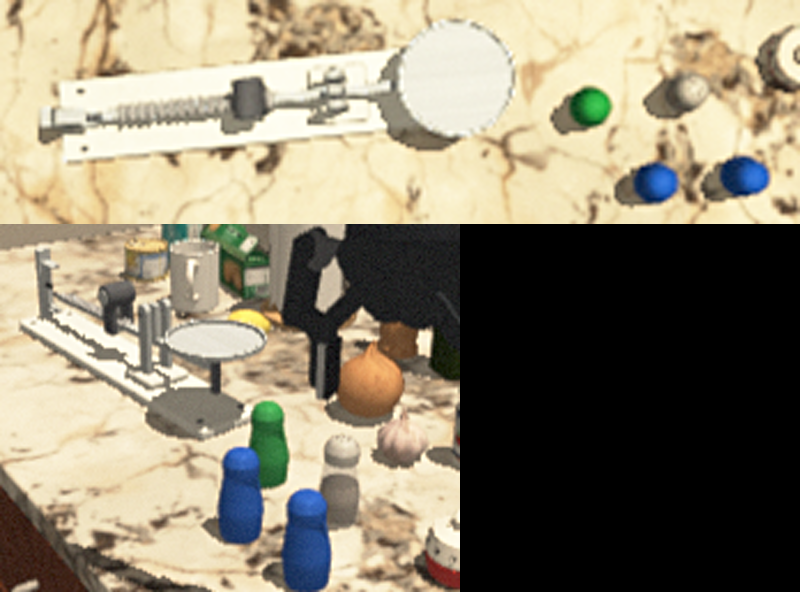

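The clear shaker is at about (0.443,-0.393) and the scale yaw is about 0.09 rad. The poise is about 85 mm from the pivot. I'll align the tool with the beam first.

Emit:
{"name": "play_rows", "arguments": {
  "rows": [
    {"roll": 1,"fingers": 0.15},
    {"roll": 1,"fingers": 0.15},
    {"roll": 1,"fingers": 0.15},
    {"roll": 1,"fingers": 0.15},
    {"roll": 1,"fingers": 0.15},
    {"roll": 0.25,"fingers": 0.15},
    {"fingers": 0.15}
  ],
  "grip_force": 20
}}

```text
validation failed for argument at $.ro...
```

```bash
cat >> h.py <<'E'
from scipy.spatial.transform import Rotation as Ro
def togo(X):
    s=bot.read_state(); R=Ro.from_rotvec(s['tcp_rot']).as_matrix()
    d=R.T@(np.array(X)-s['tool_pos'])
    print('t',s['time'],'pos',s['tool_pos'].round(4),'xax',R[:,0].round(3),'yax',R[:,1].round(3),'w',round(s['width'],3),'F',s['wrist_force'].round(2)); print('to go (rows of full scale)',(d/.04).round(3))
E
python3 - <<'E'
from h import *
c=dict(np.load('/tmp/top0.npz')); W=cloud(c)
for n,(u,v) in dict(sh=(416,229),gr=(384,234)).items():
    p=W[v-11:v+12,u-11:u+12].reshape(-1,3)
    for z in (.07,.08,.085):
        q=p[p[:,2]>z]; print(n,z,q.mean(0).round(4),((q.max(0)+q.min(0))/2).round(4),len(q))
togo([.443,-.392,.17])
E
```

```text
sh 0.07 [ 0.4453 -0.3935  0.0831] [ 0.4464 -0.394   0.0817] 93
sh 0.08 [ 0.4449 -0.394   0.0852] [ 0.4446 -0.3937  0.0861] 71
sh 0.085 [ 0.445  -0.3949  0.0877] [ 0.4458 -0.394   0.0886] 38
gr 0.07 [ 0.4299 -0.2963  0.0834] [ 0.4314 -0.2975  0.0825] 89
gr 0.08 [ 0.4309 -0.2973  0.0854] [ 0.431  -0.2975  0.0863] 67
gr 0.085 [ 0.4304 -0.2986  0.0878] [ 0.4308 -0.298   0.0888] 35
t 0.1 pos [ 0.2968 -0.6055  0.23  ] xax [0.898 0.44  0.   ] yax [ 0.44  -0.898 -0.002] w 1.001 F [ 0.5   0.38 -0.18]
to go (rows of full scale) [ 5.63  -3.18   1.508]
```

Emit:
{"name": "play_rows", "arguments": {
  "rows": [
    {"dx": 0,"dy": 0,"dz": 0,"roll": 1,"fingers": 0.15},
    {"dx": 0,"dy": 0,"dz": 0,"roll": 1,"fingers": 0.15},
    {"dx": 0,"dy": 0,"dz": 0,"roll": 1,"fingers": 0.15},
    {"dx": 0,"dy": 0,"dz": 0,"roll": 1,"fingers": 0.15},
    {"dx": 0,"dy": 0,"dz": 0,"roll": 1,"fingers": 0.15},
    {"dx": 0,"dy": 0,"dz": 0,"roll": 0.25,"fingers": 0.15},
    {"dx": 0,"dy": 0,"dz": 0,"roll": 0,"fingers": 0.15}
  ],
  "grip_force": 20
}}

```text
time: 0.68
tool_pos: [0.297, -0.6058, 0.2307]
tcp_rot: [-3.137, -0.141, 0.001]
wrist_force: [0.2, -0.1, 0.7]
width: 0.855
```

```bash
python3 -c "
from h import *
togo([.445,-.394,.13])"
```

```text
t 0.6833 pos [ 0.297  -0.6058  0.2307] xax [ 0.996  0.09  -0.   ] yax [ 0.09  -0.996 -0.001] w 0.855 F [ 0.2  -0.12  0.75]
to go (rows of full scale) [ 4.163 -4.938  2.521]
```

Emit:
{"name": "play_rows", "arguments": {
  "rows": [
    {"dx": 0.52,"dy": -0.617,"dz": 0.2,"roll": 0,"fingers": 0.15},
    {"dx": 0.52,"dy": -0.617,"dz": 0.2,"roll": 0,"fingers": 0.15},
    {"dx": 0.52,"dy": -0.617,"dz": 0.2,"roll": 0,"fingers": 0.15},
    {"dx": 0.52,"dy": -0.617,"dz": 0.2,"roll": 0,"fingers": 0.15},
    {"dx": 0.52,"dy": -0.617,"dz": 0.4,"roll": 0,"fingers": 0.15},
    {"dx": 0.52,"dy": -0.617,"dz": 0.4,"roll": 0,"fingers": 0.15},
    {"dx": 0.52,"dy": -0.617,"dz": 0.4,"roll": 0,"fingers": 0.15},
    {"dx": 0.52,"dy": -0.617,"dz": 0.5,"roll": 0,"fingers": 0.15},
    {"dx": 0,"dy": 0,"dz": 0,"roll": 0,"fingers": 0.15},
    {"dx": 0,"dy": 0,"dz": 0,"roll": 0,"fingers": 0.15},
    {"dx": 0,"dy": 0,"dz": 0,"roll": 0,"fingers": 0.15}
  ]
}}

```text
time: 1.6
tool_pos: [0.4454, -0.3949, 0.1315]
tcp_rot: [3.138, 0.143, -0.0]
wrist_force: [0.7, -0.3, 0.0]
width: 0.851
```

```bash
python3 -c "
from h import *
togo([.445,-.394,.03])
c=cam('wrist'); s=cam('side')
im=np.vstack([c['pixels'],s['pixels'][100:300]])
cv2.imwrite('pics/w1.png',cv2.resize(im,(640,600))[:,:,::-1])
X=[.445,-.394,.09]; print(proj(c,X),proj(s,X))
W=cloud(c); k=(np.hypot(W[...,0]-.445,W[...,1]+.394)<.035)&(W[...,2]>.02)&(W[...,2]<.1)
q=W[k]; print(len(q),q.mean(0),q.min(0),q.max(0)); q=q[q[:,2]>.08];print(q.mean(0),len(q))"
```

```text
t 1.6 pos [ 0.4454 -0.3949  0.1315] xax [ 0.996  0.091 -0.   ] yax [ 0.091 -0.996  0.001] w 0.851 F [ 0.66 -0.3   0.02]
to go (rows of full scale) [-0.007 -0.025  2.538]
[[318.93035786 230.40684253]] [[368.21893155 241.30366571]]
3633 [ 0.4503646  -0.39644255  0.07155895] [ 0.42718457 -0.41934236  0.02005262] [ 0.46373412 -0.37641368  0.09065117]
[ 0.44566347 -0.39653702  0.08601729] 1961
```

View pics/w1.png

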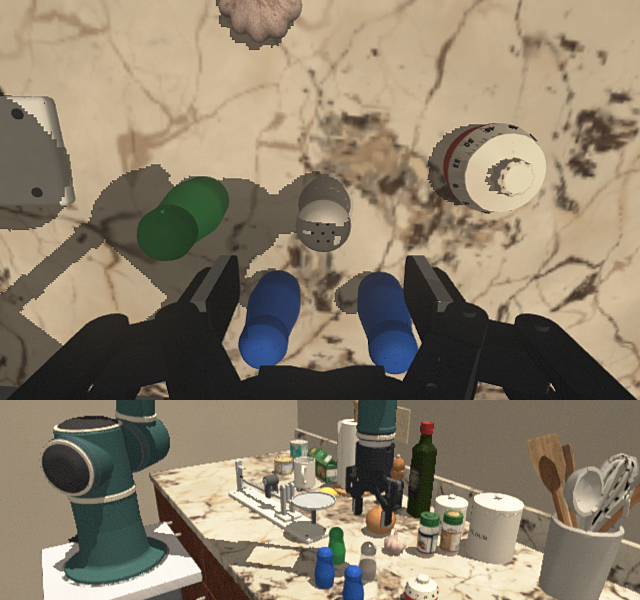

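The wrist view shows the shaker (323,215) centred between the fingers, with room beside the green one. I'll descend and grip.

Emit:
{"name": "play_rows", "arguments": {
  "rows": [
    {"dx": 0,"dy": 0.02,"dz": 0.5,"roll": 0,"fingers": 0.15},
    {"dx": 0,"dy": 0.02,"dz": 0.5,"roll": 0,"fingers": 0.15},
    {"dx": 0,"dy": 0,"dz": 0.5,"roll": 0,"fingers": 0.15},
    {"dx": 0,"dy": 0,"dz": 0.5,"roll": 0,"fingers": 0.15},
    {"dx": 0,"dy": 0,"dz": 0.3,"roll": 0,"fingers": 0.15},
    {"dx": 0,"dy": 0,"dz": 0.2,"roll": 0,"fingers": 0.15},
    {"dx": 0,"dy": 0,"dz": 0,"roll": 0,"fingers": 0.3},
    {"dx": 0,"dy": 0,"dz": 0,"roll": 0,"fingers": 0.5},
    {"dx": 0,"dy": 0,"dz": 0,"roll": 0,"fingers": 0.7},
    {"dx": 0,"dy": 0,"dz": 0,"roll": 0,"fingers": 0.7},
    {"dx": 0,"dy": 0,"dz": 0,"roll": 0,"fingers": 0.7},
    {"dx": 0,"dy": 0,"dz": 0,"roll": 0,"fingers": 0.7}
  ],
  "grip_force": 25
}}

```text
time: 2.7
tool_pos: [0.4463, -0.3971, 0.0328]
tcp_rot: [3.136, 0.14, 0.003]
wrist_force: [0.0, -0.6, 2.5]
width: 0.453
```

```bash
python3 -c "
from h import *
togo([.4585,-.1595,.19])"
```

```text
t 2.7 pos [ 0.4463 -0.3971  0.0328] xax [0.996 0.089 0.002] yax [ 0.089 -0.996  0.002] w 0.453 F [ 0.04 -0.6   2.53]
to go (rows of full scale) [ 0.841 -5.881 -3.942]
```

Gripped at 38.5 mm. I'll lift and move over the pan.

Emit:
{"name": "play_rows", "arguments": {
  "rows": [
    {"dx": 0,"dy": 0,"dz": -0.3,"roll": 0,"fingers": 0.7},
    {"dx": 0,"dy": 0,"dz": -0.6,"roll": 0,"fingers": 0.7},
    {"dx": 0,"dy": 0,"dz": -0.8,"roll": 0,"fingers": 0.7},
    {"dx": 0,"dy": 0,"dz": -0.8,"roll": 0,"fingers": 0.7},
    {"dx": 0,"dy": 0,"dz": -0.8,"roll": 0,"fingers": 0.7},
    {"dx": 0.1,"dy": -0.3,"dz": -0.6,"roll": 0,"fingers": 0.7},
    {"dx": 0.1,"dy": -0.6,"dz": 0,"roll": 0,"fingers": 0.7},
    {"dx": 0.1,"dy": -0.8,"dz": 0,"roll": 0,"fingers": 0.7},
    {"dx": 0.1,"dy": -0.8,"dz": 0,"roll": 0,"fingers": 0.7},
    {"dx": 0.1,"dy": -0.8,"dz": 0,"roll": 0,"fingers": 0.7},
    {"dx": 0.1,"dy": -0.8,"dz": 0,"roll": 0,"fingers": 0.7},
    {"dx": 0.1,"dy": -0.8,"dz": 0,"roll": 0,"fingers": 0.7},
    {"dx": 0.1,"dy": -0.6,"dz": 0,"roll": 0,"fingers": 0.7},
    {"dx": 0.04,"dy": -0.38,"dz": 0,"roll": 0,"fingers": 0.7},
    {"dx": 0,"dy": 0,"dz": 0,"roll": 0,"fingers": 0.7},
    {"dx": 0,"dy": 0,"dz": 0,"roll": 0,"fingers": 0.7}
  ]
}}

```text
time: 4.03
tool_pos: [0.4578, -0.1583, 0.1878]
tcp_rot: [3.138, 0.144, 0.001]
wrist_force: [-0.8, 0.5, -1.0]
width: 0.455
```

```bash
python3 -c "
from h import *
togo([.4585,-.1595,.15])
s=cam('side'); np.savez('/tmp/side1.npz',**s)
c=cam('wrist')
cv2.imwrite('pics/w2.png',np.hstack([cv2.resize(s['pixels'][120:280,220:420],None,fx=2.4,fy=2.4),cv2.resize(c['pixels'],(320,200)).repeat(1,0)[:,:,:] if 0 else cv2.copyMakeBorder(cv2.resize(c['pixels'],(320,200)),0,184,0,0,0)])[:,:,::-1])
X=[[.4585,-.1595,.125]]; print(proj(s,X))"
```

```text
t 4.0333 pos [ 0.4578 -0.1583  0.1878] xax [0.996 0.091 0.   ] yax [ 0.091 -0.996  0.001] w 0.455 F [-0.82  0.5  -0.97]
to go (rows of full scale) [0.015 0.031 0.944]
[[313.72198586 192.26654237]]
```

View pics/w2.png

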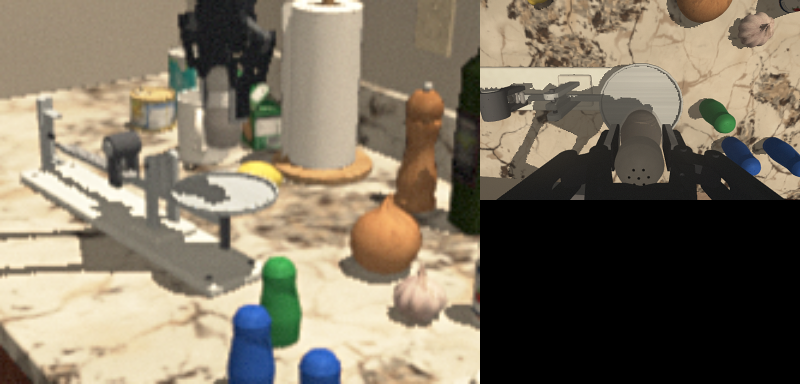

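The shaker hangs over the pan, which is empty and raised. I'll lower gently.

Emit:
{"name": "play_rows", "arguments": {
  "rows": [
    {"dx": 0,"dy": 0.02,"dz": 0.2,"roll": 0,"fingers": 0.7},
    {"dx": 0,"dy": 0.02,"dz": 0.2,"roll": 0,"fingers": 0.7},
    {"dx": 0,"dy": 0,"dz": 0.2,"roll": 0,"fingers": 0.7},
    {"dx": 0,"dy": 0,"dz": 0.2,"roll": 0,"fingers": 0.7},
    {"dx": 0,"dy": 0,"dz": 0.15,"roll": 0,"fingers": 0.7},
    {"dx": 0,"dy": 0,"dz": 0.1,"roll": 0,"fingers": 0.7},
    {"dx": 0,"dy": 0,"dz": 0.08,"roll": 0,"fingers": 0.7},
    {"dx": 0,"dy": 0,"dz": 0.06,"roll": 0,"fingers": 0.7},
    {"dx": 0,"dy": 0,"dz": 0.06,"roll": 0,"fingers": 0.7},
    {"dx": 0,"dy": 0,"dz": 0.06,"roll": 0,"fingers": 0.7},
    {"dx": 0,"dy": 0,"dz": 0.06,"roll": 0,"fingers": 0.7},
    {"dx": 0,"dy": 0,"dz": 0.06,"roll": 0,"fingers": 0.7},
    {"dx": 0,"dy": 0,"dz": 0.06,"roll": 0,"fingers": 0.7},
    {"dx": 0,"dy": 0,"dz": 0.06,"roll": 0,"fingers": 0.7},
    {"dx": 0,"dy": 0,"dz": 0.06,"roll": 0,"fingers": 0.7},
    {"dx": 0,"dy": 0,"dz": 0,"roll": 0,"fingers": 0.7}
  ]
}}

```text
time: 5.47
tool_pos: [0.4577, -0.1604, 0.1223]
tcp_rot: [-3.138, -0.14, 0.001]
wrist_force: [-0.0, 0.3, -1.0]
width: 0.452
```

```bash
cat >> h.py <<'E'
# scale frame: pivot world
PIV=np.array([.4473,-.0390,.105]); YAW=.091
def loc(W):
    d=W-PIV; b=np.array([-np.sin(YAW),np.cos(YAW)]); a=np.array([np.cos(YAW),np.sin(YAW)])
    return np.stack([d[...,:2]@a,d[...,:2]@b,W[...,2]],-1)
def beam(name):
    c=cam(name); L=loc(cloud(c)); k=(abs(L[...,0])<.03)&np.isfinite(L[...,2])
    return c,L
E
python3 - <<'E'
from h import *
togo([.4585,-.1595,.122])
for n in('side','top'):
    c,L=beam(n); x,y,z=L[...,0],L[...,1],L[...,2]
    k=(np.hypot(x,y+.12)<.05)&(z>.08)&(z<.125); print(n,'pan',k.sum(),np.nanmedian(z[k]))
    k=(abs(x)<.024)&(y>.05)&(y<.13)&(z>.095)&(z<.14); print('poise',k.sum(),L[k].mean(0),L[k].min(0),L[k].max(0))
    k=(abs(x)<.012)&(y>.14)&(y<.225)&(z>.03)&(z<.1)
    if k.sum()>10: print('bar fit',np.polyfit(y[k],z[k],1),k.sum())
    save(c,n+'2.png')
E
```

```text
t 5.4667 pos [ 0.4577 -0.1604  0.1223] xax [ 0.996  0.089 -0.001] yax [ 0.089 -0.996 -0.   ] w 0.452 F [-0.02  0.32 -1.  ]
to go (rows of full scale) [ 0.022 -0.021  0.007]
side pan 443 0.08996049656533671
poise 165 [-0.0071898   0.07488806  0.11442443] [-0.02392973  0.06457162  0.09564407] [0.0174503 0.0972654 0.127217 ]
bar fit [0.08613343 0.06798963] 86
top pan 177 0.08934474477917534
poise 137 [0.00032573 0.08502382 0.1231192 ] [-0.02012364  0.0704063   0.10957227] [0.02210414 0.10150843 0.13376491]
bar fit [0.07728357 0.07102602] 143
```

The pan is down at about 0.0895 with the shaker base on it and almost no force. I'll release and retreat upward.

Emit:
{"name": "play_rows", "arguments": {
  "rows": [
    {"dx": 0,"dy": 0,"dz": 0,"roll": 0,"fingers": 0.5},
    {"dx": 0,"dy": 0,"dz": 0,"roll": 0,"fingers": 0.4},
    {"dx": 0,"dy": 0,"dz": 0,"roll": 0,"fingers": 0.2},
    {"dx": 0,"dy": 0,"dz": 0,"roll": 0,"fingers": 0.1},
    {"dx": 0,"dy": 0,"dz": 0,"roll": 0,"fingers": 0.1},
    {"dx": 0,"dy": 0,"dz": 0,"roll": 0,"fingers": 0.1},
    {"dx": 0,"dy": 0,"dz": -0.3,"roll": 0,"fingers": 0.1},
    {"dx": 0,"dy": 0,"dz": -0.5,"roll": 0,"fingers": 0.1},
    {"dx": 0,"dy": 0,"dz": -0.5,"roll": 0,"fingers": 0.1},
    {"dx": 0,"dy": 0,"dz": -0.5,"roll": 0,"fingers": 0.1},
    {"dx": 0,"dy": 0,"dz": -0.5,"roll": 0,"fingers": 0.1},
    {"dx": 0,"dy": 0,"dz": -0.5,"roll": 0,"fingers": 0.1},
    {"dx": 0,"dy": 0,"dz": 0,"roll": 0,"fingers": 0.1},
    {"dx": 0,"dy": 0,"dz": 0,"roll": 0,"fingers": 0.1}
  ]
}}

```text
time: 6.73
tool_pos: [0.4592, -0.161, 0.2371]
tcp_rot: [3.137, 0.14, 0.006]
wrist_force: [-0.8, -0.2, -0.2]
width: 0.899
```

```bash
cat >> h.py <<'E'
def report(names=('side','top')):
  for n in names:
    c,L=beam(n); x,y,z=L[...,0],L[...,1],L[...,2]
    k=(np.hypot(x,y+.12)<.05)&(z>.08)&(z<.118); print(n,'pan',k.sum(),np.nanmedian(z[k]).round(4))
    k=(abs(x)<.024)&(y>.05)&(y<.22)&(z>.1)&(z<.14); print(' poise',k.sum(),L[k].mean(0).round(4),L[k].min(0).round(4),L[k].max(0).round(4))
    k=(np.hypot(x,y+.12)<.06)&(z>.13)&(z<.2); 
    if k.sum(): print(' shaker',k.sum(),L[k].mean(0).round(4),L[k].min(0).round(4),L[k].max(0).round(4))
    np.savez('/tmp/last_%s.npz'%n,**c)
  return c
def zoom(c,f,lo=(-.03,.0,.02),hi=(.03,.30,.14)):
    X=np.array([[ [lo[0],hi[0]][i],[lo[1],hi[1]][j],[lo[2],hi[2]][k]] for i in(0,1) for j in(0,1) for k in(0,1)])
    a=np.array([np.cos(YAW),np.sin(YAW)]);b=np.array([-np.sin(YAW),np.cos(YAW)])
    W=np.c_[X[:,:1]*a+X[:,1:2]*b+PIV[:2],X[:,2]]; p=proj(c,W); u0,v0=np.maximum(p.min(0).astype(int)-5,0);u1,v1=p.max(0).astype(int)+5
    im=c['pixels'][v0:v1,u0:u1]; s=min(800/im.shape[1],600/im.shape[0]); print('crop',u0,v0,u1,v1,'x',s)
    cv2.imwrite('pics/'+f,cv2.resize(im,None,fx=s,fy=s,interpolation=2)[:,:,::-1])
E
python3 - <<'E'
from h import *
# target: behind poise: local y=.035, high
P=PIV+np.r_[np.array([-np.sin(YAW),np.cos(YAW)])*.042,0]; P[2]=.235
togo(P)
report(('top','side'))
c=dict(np.load('/tmp/last_side.npz')); zoom(c,'s3.png',(-.06,-.18,.0),(.06,.27,.2))
E
```

```text
t 6.7333 pos [ 0.4592 -0.161   0.2371] xax [0.996 0.089 0.004] yax [ 0.089 -0.996  0.002] w 0.899 F [-0.81 -0.17 -0.23]
to go (rows of full scale) [-0.025 -4.114  0.045]
top pan 239 0.0874
 poise 137 [0.0002 0.0849 0.1245] [-0.0205  0.0702  0.1119] [0.0216 0.1012 0.1391]
 shaker 1 [-0.0179 -0.1092  0.1314] [-0.0179 -0.1092  0.1314] [-0.0179 -0.1092  0.1314]
side pan 409 0.0883
 poise 156 [-0.007   0.0749  0.1161] [-0.0238  0.0644  0.1002] [0.0177 0.099  0.1292]
 shaker 258 [-0.0114 -0.1322  0.1534] [-0.024 -0.143  0.13 ] [ 0.0104 -0.1145  0.177 ]
crop 216 129 352 255 x 4.761904761904762
```

View pics/s3.png

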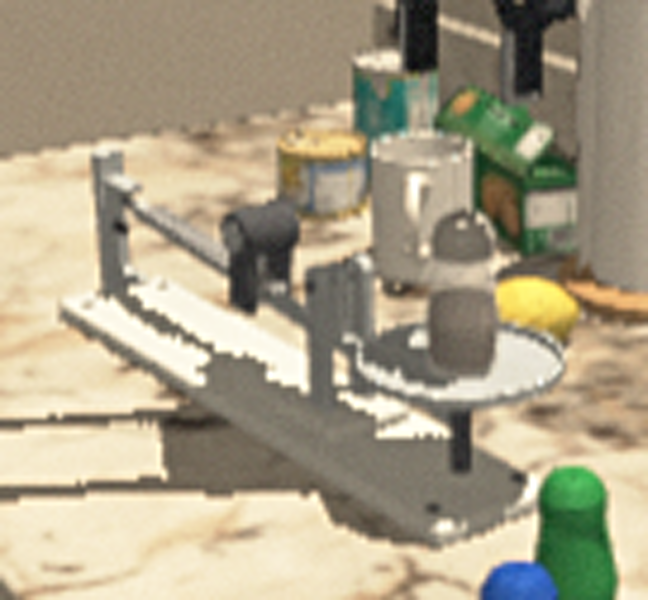

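The shaker stands centred on the sunken pan and has been let go. The pointer is well above the pin. The poise is at 85 mm, and by the geometry its centre is at z about 0.105 + tilt·y. I'll shut the fingers and come down between the fork and the poise.

Emit:
{"name": "play_rows", "arguments": {
  "rows": [
    {"dx": 0,"dy": -0.3,"dz": 0,"roll": 0,"fingers": 1},
    {"dx": 0,"dy": -0.6,"dz": 0,"roll": 0,"fingers": 1},
    {"dx": 0,"dy": -0.7,"dz": 0,"roll": 0,"fingers": 1},
    {"dx": 0,"dy": -0.7,"dz": 0,"roll": 0,"fingers": 1},
    {"dx": -0.02,"dy": -0.7,"dz": 0,"roll": 0,"fingers": 1},
    {"dx": 0,"dy": -0.6,"dz": 0,"roll": 0,"fingers": 1},
    {"dx": 0,"dy": -0.4,"dz": 0,"roll": 0,"fingers": 1},
    {"dx": 0,"dy": -0.06,"dz": 0,"roll": 0,"fingers": 1},
    {"dx": 0,"dy": 0,"dz": 0,"roll": 0,"fingers": 1},
    {"dx": 0,"dy": 0,"dz": 0.5,"roll": 0,"fingers": 1},
    {"dx": 0,"dy": 0,"dz": 0.5,"roll": 0,"fingers": 1},
    {"dx": 0,"dy": 0,"dz": 0.5,"roll": 0,"fingers": 1},
    {"dx": 0,"dy": 0,"dz": 0.5,"roll": 0,"fingers": 1},
    {"dx": 0,"dy": 0,"dz": 0,"roll": 0,"fingers": 1},
    {"dx": 0,"dy": 0,"dz": 0,"roll": 0,"fingers": 1}
  ]
}}

```text
time: 8.08
tool_pos: [0.4413, 0.0006, 0.1535]
tcp_rot: [-3.138, -0.139, 0.006]
wrist_force: [0.2, 0.5, -0.4]
width: -0.002
```

```bash
cat >> h.py <<'E'
def tcp_loc(y,z):
    P=PIV+np.r_[np.array([-np.sin(YAW),np.cos(YAW)])*y,0]; P[2]=z; return P
E
python3 - <<'E'
from h import *
togo(tcp_loc(.040,.104))
c=report(('top','wrist','side')); 
zoom(c,'s4.png',(-.04,-.0,.05),(.04,.15,.2))
E
```

```text
t 8.0833 pos [0.4413 0.0006 0.1535] xax [ 0.996  0.088 -0.004] yax [ 0.088 -0.996 -0.   ] w -0.002 F [ 0.19  0.5  -0.37]
to go (rows of full scale) [ 6.400e-02 -1.000e-03  1.236e+00]
top pan 620 0.0875h.py:29: RuntimeWarning: Mean of empty slice.
  k=(abs(x)<.024)&(y>.05)&(y<.22)&(z>.1)&(z<.14); print(' poise',k.sum(),L[k].mean(0).round(4),L[k].min(0).round(4),L[k].max(0).round(4))
  ret = um.true_divide(
Traceback (most recent call last):
  File "h.py", line 29, in report
    k=(abs(x)<.024)&(y>.05)&(y<.22)&(z>.1)&(z<.14); print(' poise',k.sum(),L[k].mean(0).round(4),L[k].min(0).round(4),L[k].max(0).round(4))
                                                                                                 ~~~~~~~~^^^
ValueError: zero-size array to reduction operation minimum which has no identity
```

Emit:
{"name": "play_rows", "arguments": {
  "rows": [
    {"dx": 0.06,"dy": 0,"dz": 0.3,"roll": 0,"fingers": 1},
    {"dx": 0,"dy": 0,"dz": 0.3,"roll": 0,"fingers": 1},
    {"dx": 0,"dy": 0,"dz": 0.3,"roll": 0,"fingers": 1},
    {"dx": 0,"dy": 0,"dz": 0.3,"roll": 0,"fingers": 1},
    {"dx": 0,"dy": 0,"dz": 0,"roll": 0,"fingers": 1},
    {"dx": 0,"dy": 0,"dz": 0,"roll": 0,"fingers": 1}
  ]
}}

```text
time: 8.63
tool_pos: [0.4457, 0.0011, 0.1078]
tcp_rot: [3.138, 0.14, 0.001]
wrist_force: [-0.0, 0.0, 0.1]
width: 0.0
```

```bash
sed -i "s/; print(' poise',k.sum()/\n    if k.sum(): print(' poise',k.sum()/" h.py
python3 - <<'E'
from h import *
togo(tcp_loc(.040,.104))
c=report(('wrist','side')); 
zoom(c,'s4.png',(-.04,-.16,.05),(.04,.27,.19))
E
```

```text
t 8.6333 pos [0.4457 0.0011 0.1078] xax [0.996 0.089 0.001] yax [ 0.089 -0.996  0.   ] w 0.0 F [-0.04  0.    0.05]
to go (rows of full scale) [-0.052  0.002  0.096]
wrist pan 14833 0.0885
 poise 5930 [0.0087 0.0813 0.1229] [-0.0203  0.05    0.1   ] [0.02   0.1003 0.14  ]
side pan 406 0.0883
 poise 131 [-0.0113  0.0752  0.1167] [-0.0238  0.051   0.1   ] [0.0129 0.0978 0.1344]
 shaker 260 [-0.0115 -0.1321  0.1532] [-0.0253 -0.1447  0.1301] [ 0.0114 -0.1113  0.1763]
crop 222 132 340 232 x 6.0
```

View pics/s4.png

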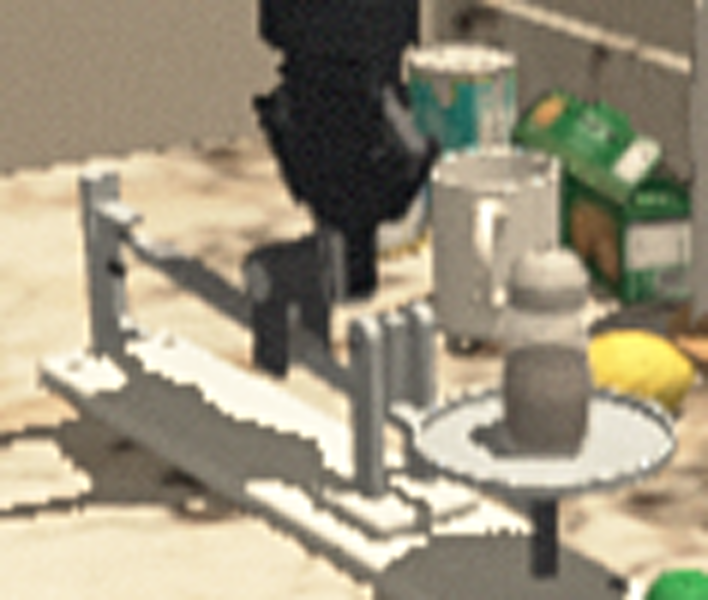

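The fingertip is next to the roller, clear of the fork. First push, slow.

Emit:
{"name": "play_rows", "arguments": {
  "rows": [
    {"dx": -0.05,"dy": 0,"dz": 0.08,"roll": 0,"fingers": 1},
    {"dx": 0,"dy": -0.08,"dz": 0,"roll": 0,"fingers": 1},
    {"dx": 0,"dy": -0.08,"dz": 0,"roll": 0,"fingers": 1},
    {"dx": 0,"dy": -0.08,"dz": 0,"roll": 0,"fingers": 1},
    {"dx": 0,"dy": -0.08,"dz": 0,"roll": 0,"fingers": 1},
    {"dx": 0,"dy": -0.08,"dz": 0,"roll": 0,"fingers": 1},
    {"dx": 0,"dy": -0.08,"dz": 0,"roll": 0,"fingers": 1},
    {"dx": 0,"dy": -0.08,"dz": 0,"roll": 0,"fingers": 1},
    {"dx": 0,"dy": -0.08,"dz": 0,"roll": 0,"fingers": 1}
  ]
}}

```text
time: 9.48
tool_pos: [0.4409, 0.027, 0.1037]
tcp_rot: [3.138, 0.14, 0.0]
wrist_force: [-0.5, -2.6, 0.0]
width: 0.003
```

```bash
cat >> h.py <<'E'
def poise_w():
    c,L=beam('wrist'); x,y,z=L[...,0],L[...,1],L[...,2]
    s=bot.read_state(); yt=loc(s['tool_pos'])[1]
    k=(abs(x)<.018)&(y>yt)&(y<.24)&(z>.097)&(z<.15); q=L[k]
    r=q[:,1]; print('t',round(s['time'],2),'tcp y',yt.round(4),'z',s['tool_pos'][2].round(4),'F',s['wrist_force'].round(1),'poise far edge',np.percentile(r,99.5).round(4),'top z pt',q[q[:,2]>np.percentile(q[:,2],90)].mean(0).round(4) if len(q) else '')
    return c,L
E
python3 - <<'E'
from h import *
c,L=poise_w(); report(('side',)); save(c,'w5.png')
E
```

```text
t 9.53 tcp y 0.0666 z 0.1037 F [ 0.9 -2.2  0.6] poise far edge 0.1098 top z pt [0.0087 0.0765 0.1472]
side pan 409 0.0885
 poise 193 [-0.0109  0.0719  0.1199] [-0.0236  0.0507  0.1003] [0.0087 0.1075 0.1397]
 shaker 259 [-0.0115 -0.1321  0.1533] [-0.0256 -0.1437  0.13  ] [ 0.0101 -0.1108  0.177 ]
```

View pics/w5.png

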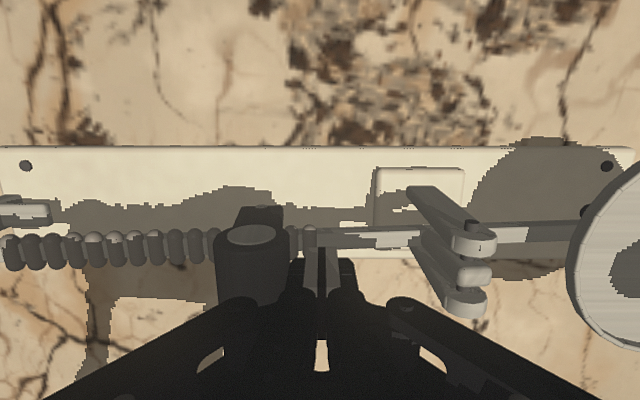

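The wrist view shows the fingertip against the roller. The roller has moved one notch, to about 95 mm, at about 2.5 N. I'll push two more notches and back off to read.

Emit:
{"name": "play_rows", "arguments": {
  "rows": [
    {"dx": 0,"dy": -0.07,"dz": 0,"roll": 0,"fingers": 1},
    {"dx": 0,"dy": -0.07,"dz": 0,"roll": 0,"fingers": 1},
    {"dx": 0,"dy": -0.07,"dz": 0,"roll": 0,"fingers": 1},
    {"dx": 0,"dy": -0.07,"dz": 0,"roll": 0,"fingers": 1},
    {"dx": 0,"dy": -0.07,"dz": 0,"roll": 0,"fingers": 1},
    {"dx": 0,"dy": -0.07,"dz": 0,"roll": 0,"fingers": 1},
    {"dx": 0,"dy": -0.07,"dz": 0,"roll": 0,"fingers": 1},
    {"dx": 0,"dy": 0.15,"dz": 0,"roll": 0,"fingers": 1},
    {"dx": 0,"dy": 0.15,"dz": 0,"roll": 0,"fingers": 1},
    {"dx": 0,"dy": 0,"dz": 0,"roll": 0,"fingers": 1},
    {"dx": 0,"dy": 0,"dz": 0,"roll": 0,"fingers": 1},
    {"dx": 0,"dy": 0,"dz": 0,"roll": 0,"fingers": 1},
    {"dx": 0,"dy": 0,"dz": 0,"roll": 0,"fingers": 1}
  ]
}}

```text
time: 10.67
tool_pos: [0.4402, 0.0342, 0.1037]
tcp_rot: [-3.138, -0.139, 0.0]
wrist_force: [-0.3, 0.7, -0.1]
width: -0.0
```

```bash
python3 - <<'E'
from h import *
c,L=poise_w(); report(('side',))
k=(abs(L[...,0])<.004)&(L[...,1]>.14)&(L[...,1]<.215)&(L[...,2]>.03)&(L[...,2]<.13); print(k.sum(),np.polyfit(L[k][:,1],L[k][:,2],1))
E
```

```text
t 10.72 tcp y 0.0736 z 0.1037 F [-0.1 -0.   0.1] poise far edge 0.1288 top z pt [0.008  0.0828 0.1468]
side pan 407 0.0884
 poise 214 [-0.0104  0.0864  0.1199] [-0.0239  0.0545  0.1003] [0.0106 0.1283 0.1391]
 shaker 260 [-0.0117 -0.132   0.1533] [-0.0246 -0.1448  0.13  ] [ 0.0112 -0.1108  0.1775]
2222 [0.09821382 0.07003185]
```

Pan still on its stop and poise at 115 mm. I'll push two more notches, with the tip 4 mm lower.

Emit:
{"name": "play_rows", "arguments": {
  "rows": [
    {"dx": 0,"dy": -0.12,"dz": 0.1,"roll": 0,"fingers": 1},
    {"dx": 0,"dy": -0.12,"dz": 0,"roll": 0,"fingers": 1},
    {"dx": 0,"dy": -0.07,"dz": 0,"roll": 0,"fingers": 1},
    {"dx": 0,"dy": -0.07,"dz": 0,"roll": 0,"fingers": 1},
    {"dx": 0,"dy": -0.07,"dz": 0,"roll": 0,"fingers": 1},
    {"dx": 0,"dy": -0.07,"dz": 0,"roll": 0,"fingers": 1},
    {"dx": 0,"dy": -0.07,"dz": 0,"roll": 0,"fingers": 1},
    {"dx": 0,"dy": -0.07,"dz": 0,"roll": 0,"fingers": 1},
    {"dx": 0,"dy": -0.07,"dz": 0,"roll": 0,"fingers": 1},
    {"dx": 0,"dy": -0.07,"dz": 0,"roll": 0,"fingers": 1},
    {"dx": 0,"dy": -0.05,"dz": 0,"roll": 0,"fingers": 1},
    {"dx": 0,"dy": 0.15,"dz": 0,"roll": 0,"fingers": 1},
    {"dx": 0,"dy": 0.15,"dz": 0,"roll": 0,"fingers": 1},
    {"dx": 0,"dy": 0,"dz": 0,"roll": 0,"fingers": 1},
    {"dx": 0,"dy": 0,"dz": 0,"roll": 0,"fingers": 1},
    {"dx": 0,"dy": 0,"dz": 0,"roll": 0,"fingers": 1},
    {"dx": 0,"dy": 0,"dz": 0,"roll": 0,"fingers": 1},
    {"dx": 0,"dy": 0,"dz": 0,"roll": 0,"fingers": 1},
    {"dx": 0,"dy": 0,"dz": 0,"roll": 0,"fingers": 1}
  ]
}}

```text
time: 12.35
tool_pos: [0.4382, 0.0562, 0.0997]
tcp_rot: [-3.138, -0.14, 0.0]
wrist_force: [0.0, -0.0, 1.0]
width: 0.003
```

```bash
cat >> h.py <<'E'
def chk():
    c,L=poise_w(); report(('side',))
    k=(abs(L[...,0])<.004)&(L[...,1]>.155)&(L[...,1]<.215)&(L[...,2]>.03)&(L[...,2]<.13)
    if k.sum()>20: print('bar',k.sum(),np.polyfit(L[k][:,1],L[k][:,2],1),'z at .19..215',np.median(L[k][L[k][:,1]>.19][:,2]))
    return c
E
python3 -c "
from h import *
chk()"
```

```text
t 12.4 tcp y 0.0957 z 0.0997 F [ 0.6 -0.4  0.2] poise far edge 0.1484 top z pt [0.0064 0.1076 0.1484]
side pan 409 0.0884
 poise 205 [-0.0102  0.1054  0.1196] [-0.0238  0.0774  0.1001] [0.0119 0.1451 0.14  ]
 shaker 259 [-0.0115 -0.1322  0.1533] [-0.025  -0.144   0.1302] [ 0.0126 -0.1121  0.177 ]
bar 1689 [0.10426996 0.06869744] z at .19..215 0.09024766973593845
```

Still on the stop at 135 mm. Two more notches.

Emit:
{"name": "play_rows", "arguments": {
  "rows": [
    {"dx": 0,"dy": -0.12,"dz": 0,"roll": 0,"fingers": 1},
    {"dx": 0,"dy": -0.12,"dz": 0,"roll": 0,"fingers": 1},
    {"dx": 0,"dy": -0.07,"dz": 0,"roll": 0,"fingers": 1},
    {"dx": 0,"dy": -0.07,"dz": 0,"roll": 0,"fingers": 1},
    {"dx": 0,"dy": -0.07,"dz": 0,"roll": 0,"fingers": 1},
    {"dx": 0,"dy": -0.07,"dz": 0,"roll": 0,"fingers": 1},
    {"dx": 0,"dy": -0.07,"dz": 0,"roll": 0,"fingers": 1},
    {"dx": 0,"dy": -0.07,"dz": 0,"roll": 0,"fingers": 1},
    {"dx": 0,"dy": -0.07,"dz": 0,"roll": 0,"fingers": 1},
    {"dx": 0,"dy": -0.07,"dz": 0,"roll": 0,"fingers": 1},
    {"dx": 0,"dy": 0.15,"dz": 0,"roll": 0,"fingers": 1},
    {"dx": 0,"dy": 0.15,"dz": 0,"roll": 0,"fingers": 1},
    {"dx": 0,"dy": 0,"dz": 0,"roll": 0,"fingers": 1},
    {"dx": 0,"dy": 0,"dz": 0,"roll": 0,"fingers": 1},
    {"dx": 0,"dy": 0,"dz": 0,"roll": 0,"fingers": 1},
    {"dx": 0,"dy": 0,"dz": 0,"roll": 0,"fingers": 1},
    {"dx": 0,"dy": 0,"dz": 0,"roll": 0,"fingers": 1},
    {"dx": 0,"dy": 0,"dz": 0,"roll": 0,"fingers": 1}
  ]
}}

```text
time: 13.95
tool_pos: [0.4365, 0.0762, 0.0997]
tcp_rot: [-3.138, -0.14, -0.0]
wrist_force: [0.3, -0.0, -0.1]
width: -0.001
```

```bash
python3 -c "
from h import *
chk()"
```

```text
t 14.0 tcp y 0.1157 z 0.0997 F [0.6 0.1 0. ] poise far edge 0.1688 top z pt [0.0066 0.1275 0.1484]
side pan 406 0.0903
 poise 204 [-0.0105  0.1256  0.12  ] [-0.0239  0.0973  0.1   ] [0.0067 0.171  0.1399]
 shaker 274 [-0.0116 -0.1326  0.1543] [-0.0269 -0.1443  0.1301] [ 0.009  -0.1108  0.1788]
bar 1127 [-0.8231091   0.25234962] z at .19..215 0.0869718938903381
```

The beam has left its stop. I'll let it settle and read again.

Emit:
{"name": "play_rows", "arguments": {
  "rows": [
    {"dx": 0,"dy": 0,"dz": 0,"roll": 0,"fingers": 1},
    {"dx": 0,"dy": 0,"dz": 0,"roll": 0,"fingers": 1},
    {"dx": 0,"dy": 0,"dz": 0,"roll": 0,"fingers": 1},
    {"dx": 0,"dy": 0,"dz": 0,"roll": 0,"fingers": 1},
    {"dx": 0,"dy": 0,"dz": 0,"roll": 0,"fingers": 1},
    {"dx": 0,"dy": 0,"dz": 0,"roll": 0,"fingers": 1},
    {"dx": 0,"dy": 0,"dz": 0,"roll": 0,"fingers": 1},
    {"dx": 0,"dy": 0,"dz": 0,"roll": 0,"fingers": 1},
    {"dx": 0,"dy": 0,"dz": 0,"roll": 0,"fingers": 1},
    {"dx": 0,"dy": 0,"dz": 0,"roll": 0,"fingers": 1},
    {"dx": 0,"dy": 0,"dz": 0,"roll": 0,"fingers": 1},
    {"dx": 0,"dy": 0,"dz": 0,"roll": 0,"fingers": 1}
  ]
}}

```text
time: 15.05
tool_pos: [0.4365, 0.0761, 0.0997]
tcp_rot: [-3.138, -0.14, -0.0]
wrist_force: [-0.6, -0.9, 0.0]
width: -0.001
```

```bash
python3 -c "
from h import *
chk()"
```

```text
t 15.1 tcp y 0.1156 z 0.0997 F [-0.1 -0.1  0.5] poise far edge 0.1688 top z pt [0.0063 0.1275 0.1485]
side pan 403 0.0903
 poise 205 [-0.0103  0.1253  0.1196] [-0.0238  0.0972  0.1   ] [0.0076 0.1699 0.1397]
 shaker 273 [-0.0117 -0.1326  0.1543] [-0.0257 -0.1438  0.1301] [ 0.0081 -0.1112  0.1789]
bar 1132 [-0.83631373  0.25507208] z at .19..215 0.08709740710738768
```

Settled tilt is about 0.074 rad, so roughly 2.5 notches remain. Two more, then read.

Emit:
{"name": "play_rows", "arguments": {
  "rows": [
    {"dx": 0,"dy": -0.12,"dz": 0,"roll": 0,"fingers": 1},
    {"dx": 0,"dy": -0.12,"dz": 0,"roll": 0,"fingers": 1},
    {"dx": 0,"dy": -0.07,"dz": 0,"roll": 0,"fingers": 1},
    {"dx": 0,"dy": -0.07,"dz": 0,"roll": 0,"fingers": 1},
    {"dx": 0,"dy": -0.07,"dz": 0,"roll": 0,"fingers": 1},
    {"dx": 0,"dy": -0.07,"dz": 0,"roll": 0,"fingers": 1},
    {"dx": 0,"dy": -0.07,"dz": 0,"roll": 0,"fingers": 1},
    {"dx": 0,"dy": -0.07,"dz": 0,"roll": 0,"fingers": 1},
    {"dx": 0,"dy": -0.07,"dz": 0,"roll": 0,"fingers": 1},
    {"dx": 0,"dy": -0.07,"dz": 0,"roll": 0,"fingers": 1},
    {"dx": 0,"dy": 0.15,"dz": 0,"roll": 0,"fingers": 1},
    {"dx": 0,"dy": 0.15,"dz": 0,"roll": 0,"fingers": 1},
    {"dx": 0,"dy": 0,"dz": 0,"roll": 0,"fingers": 1},
    {"dx": 0,"dy": 0,"dz": 0,"roll": 0,"fingers": 1},
    {"dx": 0,"dy": 0,"dz": 0,"roll": 0,"fingers": 1},
    {"dx": 0,"dy": 0,"dz": 0,"roll": 0,"fingers": 1},
    {"dx": 0,"dy": 0,"dz": 0,"roll": 0,"fingers": 1},
    {"dx": 0,"dy": 0,"dz": 0,"roll": 0,"fingers": 1}
  ]
}}

```text
time: 16.65
tool_pos: [0.4347, 0.0961, 0.0997]
tcp_rot: [-3.138, -0.14, -0.0]
wrist_force: [0.3, 0.3, 0.2]
width: 0.005
```

Emit:
{"name": "play_rows", "arguments": {
  "rows": [
    {"dx": 0,"dy": 0,"dz": 0,"roll": 0,"fingers": 1},
    {"dx": 0,"dy": 0,"dz": 0,"roll": 0,"fingers": 1},
    {"dx": 0,"dy": 0,"dz": 0,"roll": 0,"fingers": 1},
    {"dx": 0,"dy": 0,"dz": 0,"roll": 0,"fingers": 1},
    {"dx": 0,"dy": 0,"dz": 0,"roll": 0,"fingers": 1},
    {"dx": 0,"dy": 0,"dz": 0,"roll": 0,"fingers": 1},
    {"dx": 0,"dy": 0,"dz": 0,"roll": 0,"fingers": 1},
    {"dx": 0,"dy": 0,"dz": 0,"roll": 0,"fingers": 1},
    {"dx": 0,"dy": 0,"dz": 0,"roll": 0,"fingers": 1},
    {"dx": 0,"dy": 0,"dz": 0,"roll": 0,"fingers": 1},
    {"dx": 0,"dy": 0,"dz": 0,"roll": 0,"fingers": 1},
    {"dx": 0,"dy": 0,"dz": 0,"roll": 0,"fingers": 1}
  ]
}}

```text
time: 17.65
tool_pos: [0.4346, 0.096, 0.0997]
tcp_rot: [-3.138, -0.14, 0.0]
wrist_force: [-0.0, 0.3, -0.6]
width: -0.0
```

```bash
python3 -c "
from h import *
chk(); c=dict(np.load('/tmp/last_side.npz')); zoom(c,'s6.png',(-.04,.1,.02),(.04,.27,.15))"
```

```text
t 17.7 tcp y 0.1356 z 0.0997 F [ 0.6 -0.4 -0.5] poise far edge 0.1889 top z pt [0.0067 0.1474 0.1484]
side pan 367 0.0966
 poise 176 [-0.0097  0.1441  0.1176] [-0.0238  0.1173  0.1005] [0.0079 0.189  0.1394]
 shaker 320 [-0.0121 -0.1351  0.1569] [-0.0271 -0.1488  0.13  ] [ 0.0105 -0.1142  0.1858]
bar 1775 [-0.40277116  0.17775745] z at .19..215 0.07596782770146944
crop 223 144 285 212 x 8.823529411764707
```

View pics/s6.png

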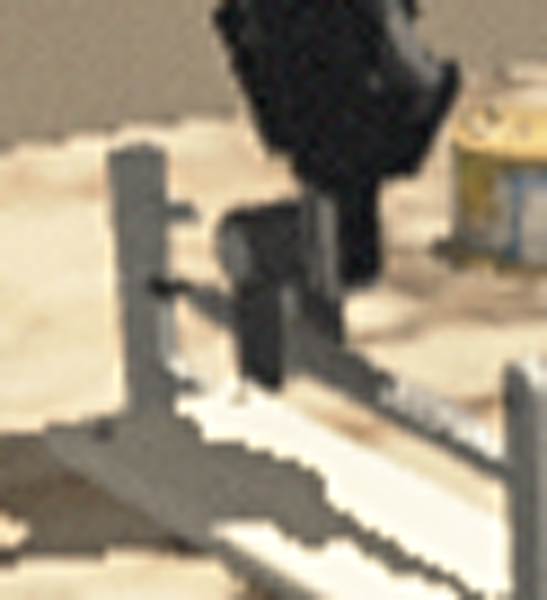

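Poise at 175 mm. Tilt reads about +0.02 rad, so the pointer is about 5 mm high, and one more notch should give about -2 mm. I'll push one notch, then withdraw fully upward.

Emit:
{"name": "play_rows", "arguments": {
  "rows": [
    {"dx": 0,"dy": -0.12,"dz": 0,"roll": 0,"fingers": 1},
    {"dx": 0,"dy": -0.12,"dz": 0,"roll": 0,"fingers": 1},
    {"dx": 0,"dy": -0.06,"dz": 0,"roll": 0,"fingers": 1},
    {"dx": 0,"dy": -0.06,"dz": 0,"roll": 0,"fingers": 1},
    {"dx": 0,"dy": -0.06,"dz": 0,"roll": 0,"fingers": 1},
    {"dx": 0,"dy": -0.06,"dz": 0,"roll": 0,"fingers": 1},
    {"dx": 0,"dy": -0.06,"dz": 0,"roll": 0,"fingers": 1},
    {"dx": 0,"dy": 0.15,"dz": 0,"roll": 0,"fingers": 1},
    {"dx": 0,"dy": 0.15,"dz": 0,"roll": 0,"fingers": 1},
    {"dx": 0,"dy": 0.15,"dz": 0,"roll": 0,"fingers": 1},
    {"dx": 0,"dy": 0.2,"dz": 0,"roll": 0,"fingers": 1},
    {"dx": 0,"dy": 0,"dz": -0.3,"roll": 0,"fingers": 1},
    {"dx": 0,"dy": 0,"dz": -0.5,"roll": 0,"fingers": 1},
    {"dx": 0,"dy": 0,"dz": -0.5,"roll": 0,"fingers": 1},
    {"dx": 0,"dy": 0,"dz": -0.5,"roll": 0,"fingers": 1}
  ]
}}

```text
time: 19.0
tool_pos: [0.4347, 0.0907, 0.1722]
tcp_rot: [-3.139, -0.139, 0.001]
wrist_force: [0.2, 0.5, -0.2]
width: 0.003
```

Emit:
{"name": "play_rows", "arguments": {
  "rows": [
    {"dx": 0,"dy": 0,"dz": 0,"roll": 0,"fingers": 1},
    {"dx": 0,"dy": 0,"dz": 0,"roll": 0,"fingers": 1},
    {"dx": 0,"dy": 0,"dz": 0,"roll": 0,"fingers": 1},
    {"dx": 0,"dy": 0,"dz": 0,"roll": 0,"fingers": 1},
    {"dx": 0,"dy": 0,"dz": 0,"roll": 0,"fingers": 1},
    {"dx": 0,"dy": 0,"dz": 0,"roll": 0,"fingers": 1},
    {"dx": 0,"dy": 0,"dz": 0,"roll": 0,"fingers": 1},
    {"dx": 0,"dy": 0,"dz": 0,"roll": 0,"fingers": 1},
    {"dx": 0,"dy": 0,"dz": 0,"roll": 0,"fingers": 1},
    {"dx": 0,"dy": 0,"dz": 0,"roll": 0,"fingers": 1},
    {"dx": 0,"dy": 0,"dz": 0,"roll": 0,"fingers": 1},
    {"dx": 0,"dy": 0,"dz": 0,"roll": 0,"fingers": 1},
    {"dx": 0,"dy": 0,"dz": 0,"roll": 0,"fingers": 1},
    {"dx": 0,"dy": 0,"dz": 0,"roll": 0,"fingers": 1},
    {"dx": 0,"dy": 0,"dz": 0,"roll": 0,"fingers": 1},
    {"dx": 0,"dy": 0,"dz": 0,"roll": 0,"fingers": 1},
    {"dx": 0,"dy": 0,"dz": 0,"roll": 0,"fingers": 1},
    {"dx": 0,"dy": 0,"dz": 0,"roll": 0,"fingers": 1}
  ]
}}

```text
time: 20.5
tool_pos: [0.435, 0.0916, 0.1717]
tcp_rot: [-3.138, -0.14, 0.0]
wrist_force: [-0.7, -0.3, 0.2]
width: 0.002
```

```bash
python3 -c "
from h import *
chk(); c=dict(np.load('/tmp/last_side.npz')); zoom(c,'s7.png',(-.04,-.18,.02),(.04,.27,.19))
chk()"
```

```text
t 20.55 tcp y 0.1312 z 0.1717 F [-0.1 -0.3  0.2] poise far edge 0.1995 top z pt [-0.0004  0.1843  0.1196]
side pan 349 0.1001
 poise 104 [-0.006   0.1741  0.11  ] [-0.024   0.1653  0.1001] [0.0185 0.193  0.1191]
 shaker 346 [-0.0123 -0.1362  0.1586] [-0.0271 -0.1512  0.1304] [ 0.0098 -0.1148  0.189 ]
bar 907 [ 0.80726073 -0.04300705] z at .19..215 0.11473592608172475
crop 222 132 346 246 x 5.2631578947368425
t 20.65 tcp y 0.1312 z 0.1717 F [ 0.1 -0.8 -0.1] poise far edge 0.1995 top z pt [0.0004 0.1842 0.1196]
side pan 352 0.1
 poise 98 [-0.0056  0.1741  0.1104] [-0.0233  0.164   0.1   ] [0.0178 0.1939 0.1185]
 shaker 344 [-0.0125 -0.1359  0.1586] [-0.0289 -0.1519  0.1304] [ 0.0094 -0.1145  0.1888]
bar 911 [ 0.83024136 -0.04687189] z at .19..215 0.11509841770875055
```

View pics/s7.png

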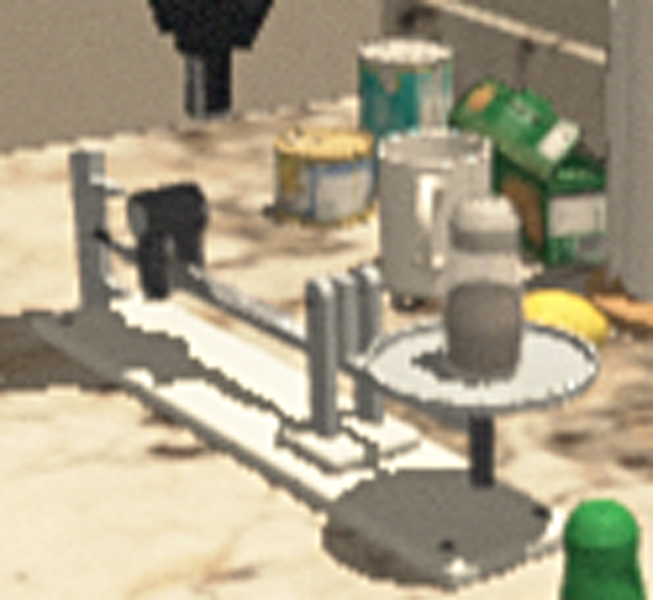

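Pan at 0.1000 m against 0.0991 m for level, a tilt of about -0.007 rad, so the pointer is about 2 mm below the pin. The roller top at 0.1196 agrees, the reading is steady, and the arm is clear. Handing in.

```bash
python3 -c "
from h import *
print(bot.finish_job())"
```

```text
the job is handed in; nothing more can be done
None
```

I put the clear salt shaker upright near the centre of the pan and let go, and the pan sank to its stop. I then nudged the sliding weight with the closed fingertips from 85 mm to 185 mm and handed the job in at about 20.7 s. The hand-in gives no verdict.

- **Balance:** the pan height was 0.1000 to 0.1001 m over two camera readings about 0.1 s apart. Level is about 0.099 m. That puts the pointer about 2 mm below the index pin, inside the 6 mm limit. The height of the sliding weight's top agreed.
- **Pointer reading:** the pointer height is worked out from the pan and the weight. I did not measure the pointer tip directly.
- **One reading that failed:** the wrist-camera fit to the notched bar was useless in the last few checks because the sliding weight was in its region. I ignored it; the one exception was the bar's height, which agreed with the pan at 155 and 175 mm.
- **Forces:** the one wrist reading taken during a push was about 2.6 N; the other readings were taken after backing off, so the peak at each notch was not recorded.
- **At hand-in:** the fingertips were about 5 cm above the top of the sliding weight, touching nothing. The lemon and mug looked in place in the last view. I did not check the garlic and onion again, but the arm did not go near them.

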